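# Find the finished bore with the square depth gauge

### The job

Three flanged housings sit in the inspection nest, but only one of them has had its square bore cut to full depth. Take the square plug gauge from its stand, try it in the bores without ramming it, and leave it standing released in the one that lets it go fully home, with its collar down on the housing's face. Leave the round gauge in the stand.

Things in the scene. Friction and masses are not known exactly. Their poses are not given: they have to be found in the camera images.
- square_gauge: Loose steel square plug gauge, 300 g, standing tip down in one of the stand's two holes. Origin: centre of its lower end; z up along it, x and y along the square's sides. From the origin up: plug 20 x 20 mm, 0 to 26 mm (foot chamfered 1 mm); square collar 34 x 34 mm, 26 to 31 mm; square grip 22 x 22 mm, 31 to 81 mm, faces parallel to the plug's. It fits a bore any of four ways.
- round_gauge: Loose steel round plug gauge of the same height in the other hole of the stand (the two may be swapped): round collar 36 mm across, round grip 23 mm across. Origin at the centre of its lower end, z up. Not used; stays where it is.
- gauge_stand: Fixed wooden block 150 (x) x 60 (y) x 35 mm high with two 24 mm square holes 30 mm deep, 42.5 mm either side of its centre along x. The gauges hang in them by their collars, with 2 mm of play. Origin: centre of its underside.
- nest: Fixed aluminium plate 110 (x) x 310 (y) x 12 mm with three alike steel housings fixed on it in a row along y, 100 mm apart: round flanges 84 mm across, upper flange's top 64 mm above the bench, on it a 40 mm square boss, face 70 mm above the bench, with the square bore in its middle. Origin: centre of the plate's underside. The bores' sides are parallel to its x and y.
- bore_1 (a point): Centre of the mouth of the bore towards the nest's +y end, on the boss's face; axes as the nest's, z up. Bore 21 mm square, 1 mm chamfer. One of the three bores (not known which) is 28 mm deep and takes the 26 mm plug until the collar rests on the face; the other two are 14 mm deep: there the collar stops 12 mm above the face.
- bore_2 (a point): The same for the middle bore.
- bore_3 (a point): The same for the third bore (towards the nest's -y end).
Mind the look-alikes: they are no part of the job. What is shaped like the square_gauge but brown or red is not meant.

How it is judged:
By the outcome, as a careful person would: the job done as asked, in the order asked, and still so for the second after the job is handed in, with the robot touching nothing.
It also fails if it takes over 48 s, if anything falls off the work surface, if the arm or the gripper's body presses on something with over 40 N, if the wrist force passes 120 N, or if a joint passes its speed limit or range.

### The arm

A 6-joint arm with a two-finger parallel gripper is mounted at the origin on the work surface. World frame = base frame: x ahead of the robot, y to its left, z up, the work surface at z = 0. Lengths are in m, angles in rad, forces in N, time in s.
With the tool pointing down it reaches from about 0.4 to 0.825 m from the base axis. Payload 7 kg.
Tool frame: the origin (TCP) lies at the very end of the fingers, on their centre line; the grasp point (between the pads) lies 19 mm behind it (arm.grasp_offset is the distance from the TCP to the grasp point, in m); z points along the fingers, y is the line along which they close (so a half turn about z gives the same grasp; the last joint's range is limited). The gripper opens to 88 mm and grips with 3 to 60 N. Pads are 19 mm wide; open, the fingers measure 130 mm over their backs; the gripper's body (78 mm by 193 mm) begins 47 mm behind the grasp point.
Start: joints at [1.395, 0.359, 0.012, 0, -1.224, -0.288], TCP at [0.302, 0.604, 0.227] pointing down, gripper open.
Joint ranges: [-3.07, 3.07], [-1.43, 2.12], [-1.02, 1.25], [-3.03, 1.67], [-3.05, -0], [-3.03, 3.03]. Speed limits (rad/s): [2.39, 2.39, 3.01, 3.14, 3.14, 3.14].

### API

Orientations are given as [roll, pitch, yaw] about the fixed x, y, z axes, in that order (R = Rz(yaw) Ry(pitch) Rx(roll)).
In Python, from station import get_state, cams, arm, nets gives the robot as it stands.
- The arm moves only by the shell command python3 -m creep 'ROWS' [FORCE]. ROWS is a JSON object of lists of equal length, an entry for each row: "translation": the shift along the world's x, y, z in mm, a list of three; "spin": the turn about the world's z in rad; "gripper": the opening, from 0 (shut) to 1 (fully open). In form: {"translation": [[dx, dy, dz], ...], "spin": [spin, ...], "gripper": [gripper, ...]}. A call has 1 to 8 rows; each row shifts and turns the commanded pose from where the row before left it; what a row does not reach is not made up. A row lasts 1/10 s, in which the tool goes at most 50 mm and 8.59 degrees, less where a joint would pass 70% of its speed; a pose out of reach is approached as far as the arm can. A call is refused whole if a number of a shift passes 50 or a number of a turn 0.15, either way. A call with a gripper value outside its range is refused whole. The fingers move at their own pace and stop on an object; FORCE is the grip in N (left out, the last holds). Time passes only in rows, so rows that do not move let the fingers close. It gives the time, the measured TCP pose, the force, the opening and the grip force at its end, in the units of the state.
- get_state(): the state, without advancing time (a new reading comes with each control period).
- cams.grab_frame(name): name is "side" or "top"; returns a dict with "img" (384x512x3 uint8, red, green, blue), "mtx" (3x3 intrinsics, pixels), "R" (3x3) and "t" (3): a world point X has camera coordinates R X + t. Camera axes: x right, y down, z forward; pixel columns grow to the right and rows downward; lengths in m; the calibration is good to about 2 mm. A picture is of the moment at which its call begins. There is no depth.
- arm.job_done(): hands the job in; it is judged then, once.
Trained networks look in the newest picture that a camera, given by its name, has taken for a name from the list of things; names that differ only in an ending like _2 or _b are one class to them, and where a whole thing is asked for, a point or a joint stands for the part that bears it (a point fixed in the world has none). Each returns a list of dicts, best first, with "confidence" (0 to 1); they miss things now and then, are a little off and sometimes report something else, mostly with a low value. They report only what shows in the picture. A call takes as long as a camera call. They do not tell look-alikes from the thing itself.
- nets.search_frame(camera, label): "centre" ([x, y, z] in m, in world coordinates, good to about 4 mm: the middle of the surface that is visible of it).
- nets.pinpoint(camera, label): "centre" ([x, y, z] in m, in world coordinates, good to about 4 mm: a listed point, or the origin of a listed thing).
The state is a dict: "t": time; "q": joint angles; "qd": joint speeds; "joint_efforts": joint torques, N m; "eef_pos": TCP position; "ee_rot": TCP orientation; "force": force on the tool from outside, world axes, zero at the start; "moment": the same for the moment, N m; "width": finger opening in m; "gripper_force": force on a finger pad.
Only numpy, scipy, OpenCV 4.12 (cv2) and the standard library are available. Lean on these libraries where they do the work, as an engineer would, in place of code of your own. Each camera call takes 0.05 s, during which the arm holds its last target. There are 200 camera calls.

## Working session

There is one attempt and no reset: what is moved stays moved. The work goes in short steps, Python scripts to look and compute and a shell command to move; the robot and the scene stay as the last step left them, time stands still between calls to the robot, and variables do not carry over. Pictures are saved under pics/ and viewed, at most 10 in all, crops included, and the job is handed in when it is done.

```bash
mkdir -p pics; python3 - <<'E'
from station import get_state,cams,arm,nets
import cv2,numpy as np
for c in("top","side"):
    f=cams.grab_frame(c); cv2.imwrite(f"pics/{c}0.png",f["img"][:,:,::-1])
    np.savez(f"{c}.npz",**f)
    for l in("square_gauge","round_gauge","gauge_stand","nest","bore_1"):
        print(c,l,[(np.round(d["centre"],3).tolist(),round(d["confidence"],2)) for d in nets.pinpoint(c,l)])
s=get_state();print(s["t"],s["eef_pos"],s["ee_rot"],s["force"],s["width"])
E
```

```text
top square_gauge [([0.391, 0.32, 0.0], 0.78), ([0.553, 0.141, -0.001], 0.73), ([0.483, 0.275, 0.01], 0.72), ([0.392, 0.226, -0.003], 0.52), ([0.443, 0.378, -0.005], 0.5)]
top round_gauge [([0.568, 0.262, 0.008], 0.5)]
top gauge_stand [([0.527, 0.266, 0.002], 0.98)]
top nest [([0.51, -0.13, 0.003], 0.87)]
top bore_1 [([0.492, -0.033, 0.069], 0.92), ([0.507, -0.129, 0.07], 0.7), ([0.531, -0.229, 0.074], 0.68)]
side square_gauge [([0.392, 0.222, -0.004], 0.93), ([0.556, 0.143, -0.001], 0.87), ([0.39, 0.312, 0.002], 0.83), ([0.487, 0.279, 0.01], 0.82), ([0.443, 0.377, -0.0], 0.68)]
side round_gauge [([0.567, 0.257, 0.009], 0.53)]
side gauge_stand [([0.534, 0.266, -0.003], 0.69)]
side nest [([0.517, -0.132, 0.0], 0.83)]
side bore_1 [([0.489, -0.033, 0.068], 0.94), ([0.533, -0.229, 0.07], 0.74), ([0.516, -0.13, 0.069], 0.64)]
0.6 [0.30194941 0.6036563  0.22655791] [ 3.14156059e+00  7.14384410e-06 -4.63759562e-01] [-0.56824075  0.08627821  0.11429968] 0.08787355719765537
```

View pics/top0.png

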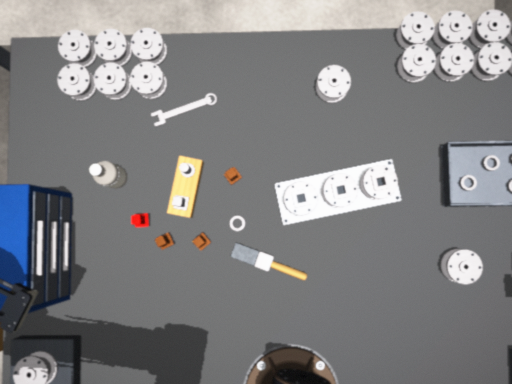

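View pics/side0.png

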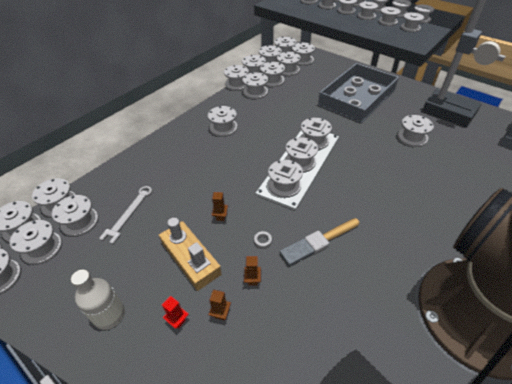

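The things that could be taken for the square gauge, with their top-view pixels:
- Steel piece in the stand, (180,202), square grip.
- Steel piece in the stand, (187,168), round.
- Brown ones at (233,175), (165,240) and (201,240).
- Red one at (140,220).

I choose (180,202) and will check it in a close crop while refining the measurements.

```bash
cat > h.py <<'E'
import numpy as np,cv2
def ray(f,u,v,z):
    R,t,K=f["R"],f["t"],f["mtx"]; c=-R.T@t; d=R.T@np.linalg.solve(K,[u,v,1.]); return c+d*(z-c[2])/d[2]
def proj(f,X):
    p=f["mtx"]@(f["R"]@np.asarray(X,float)+f["t"]); return p[:2]/p[2]
E
python3 - <<'E'
from h import *
T=np.load("top.npz");S=np.load("side.npz")
B=[(.4905,-.033,.07),(.5115,-.13,.07),(.532,-.229,.07)]
for n,f in(("top",T),("side",S)):
    g=cv2.cvtColor(f["img"],cv2.COLOR_RGB2GRAY)
    for b in B:
        u,v=np.round(proj(f,b)).astype(int); w=9
        p=g[v-w:v+w+1,u-w:u+w+1]; m=(p<100).astype(np.uint8)
        k,l,st,c=cv2.connectedComponentsWithStats(m)
        j=1+np.argmin(np.hypot(*(c[1:]-w).T)+100*(st[1:,4]<8)); x=c[j]+[u-w,v-w]
        print(n,"bore px",x.round(1),"area",st[j,4],ray(f,*x,.07).round(4))
    hsv=cv2.cvtColor(f["img"],cv2.COLOR_RGB2HSV)
    print(n,"gauge top px",proj(f,(.485,.277,.09)),"round",proj(f,(.5675,.2595,.09)))
    if n=="top":
        m=cv2.inRange(hsv,(12,100,120),(28,255,255)); m[:140]=0;m[225:]=0;m[:,:155]=0;m[:,215:]=0
        r=cv2.minAreaRect(cv2.findNonZero(m)); q=np.array([ray(f,*p,.035) for p in cv2.boxPoints(r)]);print("stand",q.round(4),q.mean(0))
def crop(f,c,w):
    u,v=np.round(proj(f,c)).astype(int);return cv2.resize(f["img"][v-w:v+w,u-w:u+w,::-1],(390,390),interpolation=cv2.INTER_CUBIC)
cv2.imwrite("pics/crop1.png",np.hstack([crop(T,(.527,.268,.06),35),crop(S,(.527,.268,.06),35)]))
for n,f in(("top",T),("side",S)):
    print(n,np.round(proj(f,(.527,.268,.06)))-35)
E
```

```text
Traceback (most recent call last):
ValueError: attempt to get argmin of an empty sequence
```

```bash
python3 - <<'E'
from h import *
T=np.load("top.npz");S=np.load("side.npz")
B=[(.4905,-.033,.07),(.5115,-.13,.07),(.532,-.229,.07)]
for n,f in(("top",T),("side",S)):
    g=cv2.cvtColor(f["img"],cv2.COLOR_RGB2GRAY)
    for b in B:
        u,v=np.round(proj(f,b)).astype(int); w=6
        p=cv2.resize(g[v-w:v+w+1,u-w:u+w+1],None,fx=8,fy=8,interpolation=cv2.INTER_LINEAR)
        th=(int(p.min())+int(np.percentile(p,90)))/2; m=(p<th).astype(np.uint8)
        k,l,st,c=cv2.connectedComponentsWithStats(m)
        j=1+np.argmin(np.hypot(*(c[1:]-52).T)+1000*(st[1:,4]<300)); x=(c[j]+.5)/8-.5+[u-w,v-w]
        print(n,(u,v),th,"bore px",x.round(1),"area",st[j,4]/64,ray(f,*x,.07).round(4))
    hsv=cv2.cvtColor(f["img"],cv2.COLOR_RGB2HSV)
    print(n,"gauge top px",proj(f,(.485,.277,.09)),"round",proj(f,(.5675,.2595,.09)))
    if n=="top":
        m=cv2.inRange(hsv,(12,100,120),(28,255,255)); m[:140]=0;m[225:]=0;m[:,:155]=0;m[:,215:]=0
        r=cv2.minAreaRect(cv2.findNonZero(m)); q=np.array([ray(f,*p,.035) for p in cv2.boxPoints(r)]);print("stand",q.round(4),q.mean(0))
def crop(f,c,w,s=390):
    u,v=np.round(proj(f,c)).astype(int);print("crop origin",u-w,v-w,s/2/w);return cv2.resize(f["img"][v-w:v+w,u-w:u+w,::-1],(s,s),interpolation=cv2.INTER_CUBIC)
a=[np.hstack([crop(f,(.505,.273,.07),25,300),crop(f,(.511,-.13,.07),30 if f is T else 38,300)]) for f in(T,S)]
cv2.imwrite("pics/crop1.png",np.vstack(a))
E
```

```text
top (np.int64(302), np.int64(199)) 185.0 bore px [300.9 197.7] area 59.875 [ 0.4939 -0.0304  0.07  ]
top (np.int64(341), np.int64(190)) 174.0 bore px [340.9 189.4] area 57.015625 [ 0.5132 -0.1287  0.07  ]
top (np.int64(382), np.int64(181)) 157.5 bore px [381. 181.] area 54.96875 [ 0.5324 -0.227   0.07  ]
top gauge top px [174.9737243  202.39797813] round [182.12830589 168.65889064]
stand [[0.464  0.3102 0.035 ]
 [0.6114 0.279  0.035 ]
 [0.5971 0.2167 0.035 ]
 [0.4502 0.2483 0.035 ]] [0.53067201 0.26354528 0.035     ]
side (np.int64(286), np.int64(169)) 137.0 bore px [285.2 169.1] area 45.203125 [ 0.492  -0.0306  0.07  ]
side (np.int64(302), np.int64(145)) 136.0 bore px [301.6 145.2] area 36.421875 [ 0.5112 -0.1287  0.07  ]
side (np.int64(316), np.int64(124)) 136.0 bore px [316.1 124.3] area 28.359375 [ 0.5303 -0.2268  0.07  ]
side gauge top px [193.85801553 250.281991  ] round [171.97688774 223.36183896]
crop origin 153 170 6.0
crop origin 311 160 5.0
crop origin 165 224 6.0
crop origin 264 107 3.9473684210526314
```

View pics/crop1.png

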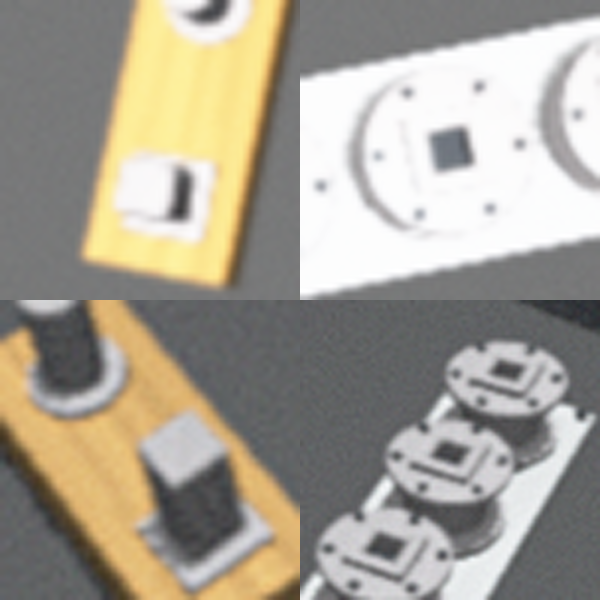

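The crop shows a steel square grip at top px (177,202) and side px (195,248). The round gauge is the other steel piece, so the choice stands. Next I triangulate the gauge top; by the drawing it should come out at z ≈ 0.090.

```bash
python3 - <<'E'
from h import *
T=np.load("top.npz");S=np.load("side.npz")
a=(177.2,201.6);b=(195.2,248.4)
P=[f["mtx"]@np.c_[f["R"],f["t"]] for f in(T,S)]
X=cv2.triangulatePoints(*P,np.float64(a),np.float64(b)).ravel();print(X[:3]/X[3])
print(ray(T,*a,.09),ray(S,*b,.09), [-f["R"].T@f["t"] for f in(T,S)])
E
python3 -m creep '{"translation":[[25,-50,0],[25,-50,0],[25,-50,0],[25,-50,0],[25,-50,0],[25,-40,0],[25,-35,0],[0,0,0]],"spin":[0.05,0.05,0.05,0.05,0.05,0.005,0,0],"gripper":[1,1,1,1,1,1,1,1]}' 25
```

```text
[0.48697918 0.27184752 0.08851783]
[0.48687587 0.27155082 0.09      ] [0.486083  0.2723902 0.09     ] [array([0.40572767, 0.04725216, 1.18996963]), array([0.14465929, 0.4846932 , 0.66194667])]
t: 1.4
eef_pos: [0.4656, 0.3013, 0.227]
ee_rot: [3.142, -0.0, -0.213]
force: [0.1, -0.1, -0.3]
width: 0.0876
gripper_force: 0.0
```

```bash
python3 -m creep '{"translation":[[21,-29.3,0],[0,0,-30],[0,0,-35],[0,0,-35],[0,0,-30],[0,0,-25],[0,0,-19],[0,0,0]],"spin":[0.004,0,0,0,0,0,0,0],"gripper":[1,1,1,1,1,1,1,1]}'
python3 -m creep '{"translation":[[0,0,0],[0,0,0],[0,0,0],[0,0,0],[0,0,0],[0,0,0]],"spin":[0,0,0,0,0,0],"gripper":[0,0,0,0,0,0]}' 25
```

```text
t: 2.2
eef_pos: [0.4833, 0.2747, 0.05]
ee_rot: [3.138, 0.003, -0.205]
force: [0.7, 0.2, -0.3]
width: 0.0877
gripper_force: 0.0
t: 2.8
eef_pos: [0.4849, 0.2758, 0.0529]
ee_rot: [-3.141, -0.0, -0.205]
force: [-1.0, -0.2, 0.8]
width: 0.0453
gripper_force: 0.0
```

```bash
python3 -m creep '{"translation":[[1.5,-3.5,0],[0,0,0],[0,0,0],[0,0,0],[0,0,0],[0,0,0]],"spin":[-0.004,0,0,0,0,0],"gripper":[0,0,0,0,0,0]}' 25
```

```text
t: 3.4
eef_pos: [0.4865, 0.2724, 0.0526]
ee_rot: [-3.141, -0.0, -0.209]
force: [2.5, -0.5, -0.1]
width: 0.0219
gripper_force: 25.0
```

```bash
python3 -m creep '{"translation":[[0,0,10],[0,0,30],[0,0,35],[0,0,35],[0,-30,0],[0,-40,0],[0,-45,0],[1,-45,0]],"spin":[0,0,0,0,0,0.05,0.1,0.1],"gripper":[0,0,0,0,0,0,0,0]}'
python3 -m creep '{"translation":[[1,-45,0],[1,-40,0],[1,-35,0],[2,-23,0],[0,0,0],[0,0,0]],"spin":[0.1,0.052,0,0,0,0],"gripper":[0,0,0,0,0,0]}'
```

```text
t: 4.2
eef_pos: [0.4859, 0.1106, 0.1628]
ee_rot: [3.141, 0.001, 0.046]
force: [0.7, 0.1, -3.9]
width: 0.022
gripper_force: 25.0
t: 4.8
eef_pos: [0.4915, -0.0313, 0.1626]
ee_rot: [-3.141, 0.001, 0.191]
force: [-0.1, 0.5, -3.1]
width: 0.0219
gripper_force: 25.0
```

```bash
python3 -m creep '{"translation":[[1,0.5,-20],[0,0,-20],[0,0,0],[0,0,0]],"spin":[0.002,0,0,0],"gripper":[0,0,0,0]}'
python3 - <<'E'
from h import *
from station import cams,get_state
o=[]
s=get_state();p=s["eef_pos"];print(p,s["ee_rot"])
for n in("top","side"):
    f=cams.grab_frame(n);np.savez(n+"1.npz",**f)
    u,v=np.round(proj(f,(.4925,-.031,.09))).astype(int);w=25
    im=cv2.resize(f["img"][v-w:v+w,u-w:u+w,::-1],(390,390),interpolation=cv2.INTER_CUBIC);o.append(im);print(n,u-w,v-w)
cv2.imwrite("pics/c2.png",np.hstack(o))
E
```

```text
t: 5.2
eef_pos: [0.4931, -0.0297, 0.1228]
ee_rot: [3.141, 0.001, 0.196]
force: [0.4, -0.1, -3.4]
width: 0.0222
gripper_force: 25.0
[ 0.49311867 -0.02971341  0.12284071] [3.14125490e+00 1.02573567e-03 1.96415140e-01]
top 277 173
side 260 138
```

View pics/c2.png

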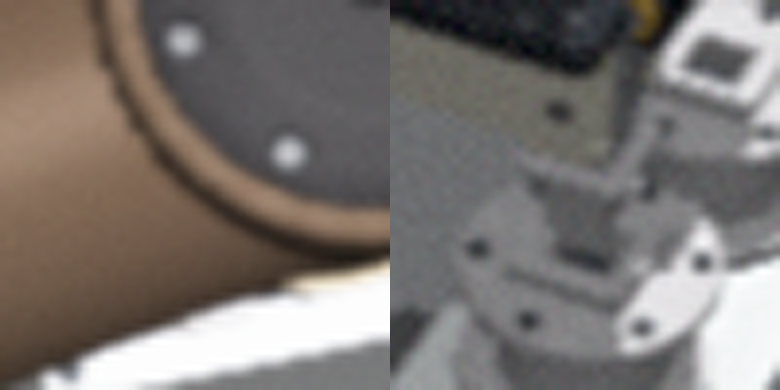

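The top view is blocked by the arm. In the side crop the plug's foot sits just over the dark bore mouth, around crop px (580,250). I'll lower it gently and watch the force.

```bash
python3 -m creep '{"translation":[[0,-0.7,-4],[0,0,-3],[0,0,0]],"spin":[-0.003,0,0],"gripper":[0,0,0]}'
python3 -m creep '{"translation":[[0,0,-1],[0,0,-1],[0,0,-1],[0,0,0]],"spin":[0,0,0,0],"gripper":[0,0,0,0]}'
```

```text
t: 5.6
eef_pos: [0.493, -0.031, 0.1153]
ee_rot: [-3.142, 0.0, 0.192]
force: [-0.0, -0.8, -2.7]
width: 0.0217
gripper_force: 25.0
t: 6.0
eef_pos: [0.4934, -0.031, 0.1129]
ee_rot: [3.141, -0.0, 0.192]
force: [-1.8, 0.3, 1.9]
width: 0.0218
gripper_force: 25.0
```

```bash
python3 -m creep '{"translation":[[0,0,-1],[0,0,-1],[0,0,0]],"spin":[0,0,0],"gripper":[0,0,0]}'
```

```text
t: 6.3
eef_pos: [0.4939, -0.0309, 0.1125]
ee_rot: [3.141, -0.002, 0.193]
force: [-7.6, 2.0, 18.4]
width: 0.0219
gripper_force: 25.0
```

```bash
python3 -m creep '{"translation":[[0,0,1.5],[-1,0.1,0],[0,0,0]],"spin":[0,0,0],"gripper":[0,0,0]}'
python3 -m creep '{"translation":[[0,0,-1],[0,0,-1],[0,0,0]],"spin":[0,0,0],"gripper":[0,0,0]}'
```

```text
t: 6.6
eef_pos: [0.4934, -0.0308, 0.1128]
ee_rot: [3.141, -0.002, 0.193]
force: [0.8, 0.2, 4.9]
width: 0.0218
gripper_force: 25.0
t: 6.9
eef_pos: [0.4936, -0.0308, 0.1123]
ee_rot: [3.141, -0.003, 0.193]
force: [-4.7, 0.4, 21.4]
width: 0.0218
gripper_force: 25.0
```

```bash
python3 -m creep '{"translation":[[0,0,3.5],[-1,0,0],[0,0,0]],"spin":[0,0,0],"gripper":[0,0,0]}'
python3 -m creep '{"translation":[[0,0,-1.5],[0,0,-1],[0,0,-1],[0,0,0]],"spin":[0,0,0,0],"gripper":[0,0,0,0]}'
```

```text
t: 7.2
eef_pos: [0.4908, -0.0309, 0.113]
ee_rot: [-3.141, 0.001, 0.192]
force: [-0.6, 0.3, -2.1]
width: 0.0222
gripper_force: 25.0
t: 7.6
eef_pos: [0.4914, -0.0308, 0.1097]
ee_rot: [-3.142, -0.0, 0.192]
force: [3.6, 0.9, -4.4]
width: 0.0218
gripper_force: 25.0
```

The plug is in the bore. I'll ease it sideways and carry on down.

```bash
python3 -m creep '{"translation":[[0.4,0,-1.5],[0,0,-2],[0,0,-2],[0,0,-1],[0,0,0]],"spin":[0,0,0,0,0],"gripper":[0,0,0,0,0]}'
python3 -m creep '{"translation":[[0,0,-1],[0,0,-1],[0,0,-1],[0,0,-1],[0,0,0]],"spin":[0,0,0,0,0],"gripper":[0,0,0,0,0]}'
```

```text
t: 8.1
eef_pos: [0.4915, -0.0309, 0.1033]
ee_rot: [-3.142, 0.0, 0.192]
force: [1.9, -0.4, -3.7]
width: 0.0222
gripper_force: 25.0
t: 8.6
eef_pos: [0.4916, -0.0309, 0.0996]
ee_rot: [3.142, 0.0, 0.192]
force: [-0.1, 0.3, -1.9]
width: 0.0218
gripper_force: 25.0
```

```bash
python3 -m creep '{"translation":[[0,0,-1],[0,0,-1],[0,0,0]],"spin":[0,0,0],"gripper":[0,0,0]}'
```

```text
t: 8.9
eef_pos: [0.4921, -0.0308, 0.0994]
ee_rot: [3.141, -0.001, 0.193]
force: [-6.3, 1.4, 17.3]
width: 0.0216
gripper_force: 25.0
```

It stops firmly at 14 mm depth (TCP 99.4 against a predicted 99.6), so bore_1 is shallow. On to bore_2.

```bash
python3 -m creep '{"translation":[[0,0,5],[0,0,10],[0,0,13],[4.7,-24,0],[5,-25,0],[5,-25,0],[4.5,-24,0],[0,0,0]],"spin":[0,0,0,0,0,0,0,0],"gripper":[0,0,0,0,0,0,0,0]}'
python3 -m creep '{"translation":[[0,0,0],[0,0,0]],"spin":[0,0],"gripper":[0,0]}'
```

```text
t: 9.7
eef_pos: [0.5105, -0.131, 0.1255]
ee_rot: [3.141, 0.002, 0.19]
force: [-0.4, 0.3, -3.8]
width: 0.022
gripper_force: 25.0
t: 9.9
eef_pos: [0.5104, -0.1286, 0.1255]
ee_rot: [-3.141, 0.001, 0.192]
force: [0.2, -0.1, -3.4]
width: 0.022
gripper_force: 25.0
```

```bash
python3 -m creep '{"translation":[[0.4,-0.4,-4],[0,0,-4],[0,0,-3],[0,0,-1],[0,0,0]],"spin":[0,0,0,0,0],"gripper":[0,0,0,0,0]}'
python3 -m creep '{"translation":[[0,0,-1],[0,0,-1],[0,0,-1],[0,0,0]],"spin":[0,0,0,0],"gripper":[0,0,0,0]}'
```

```text
t: 10.4
eef_pos: [0.5111, -0.1291, 0.1132]
ee_rot: [-3.142, 0.001, 0.192]
force: [-1.0, 0.4, -2.3]
width: 0.0217
gripper_force: 25.0
t: 10.8
eef_pos: [0.5114, -0.129, 0.1105]
ee_rot: [-3.141, -0.0, 0.192]
force: [0.1, 3.2, -2.7]
width: 0.022
gripper_force: 25.0
```

In, with low force. Continuing down to the 14 mm level and past it slowly.

```bash
python3 -m creep '{"translation":[[0,0.2,-2],[0,0,-2],[0,0,-2],[0,0,-2],[0,0,0]],"spin":[0,0,0,0,0],"gripper":[0,0,0,0,0]}'
python3 -m creep '{"translation":[[0,0,-1],[0,0,-1],[0,0,-1],[0,0,-1],[0,0,0]],"spin":[0,0,0,0,0],"gripper":[0,0,0,0,0]}'
```

```text
t: 11.3
eef_pos: [0.5111, -0.129, 0.1021]
ee_rot: [-3.141, 0.0, 0.192]
force: [0.3, 2.2, -5.4]
width: 0.0221
gripper_force: 25.0
t: 11.8
eef_pos: [0.5114, -0.129, 0.0995]
ee_rot: [3.141, -0.0, 0.193]
force: [-4.1, 4.2, 7.0]
width: 0.0214
gripper_force: 25.0
```

```bash
python3 -m creep '{"translation":[[0,0,-1],[0,0,0]],"spin":[0,0],"gripper":[0,0]}'
python3 -m creep '{"translation":[[0,0,5],[0,0,10],[0,0,13],[4.7,-24,0],[5,-25,0],[5,-25,0],[4.5,-24,0],[0,0,0]],"spin":[0,0,0,0,0,0,0,0],"gripper":[0,0,0,0,0,0,0,0]}'
python3 -m creep '{"translation":[[0,0,0],[0,0,0]],"spin":[0,0],"gripper":[0,0]}'
```

```text
t: 12.0
eef_pos: [0.5115, -0.129, 0.0994]
ee_rot: [3.141, -0.001, 0.193]
force: [-6.3, 6.1, 16.1]
width: 0.022
gripper_force: 25.0
t: 12.8
eef_pos: [0.5306, -0.2297, 0.1256]
ee_rot: [3.141, 0.001, 0.19]
force: [-0.8, -0.1, -3.7]
width: 0.0218
gripper_force: 25.0
t: 13.0
eef_pos: [0.5301, -0.2268, 0.1256]
ee_rot: [-3.142, 0.001, 0.192]
force: [0.5, -0.0, -4.1]
width: 0.0219
gripper_force: 25.0
```

bore_2 is shallow too: it stops at 99.4 with rising force. Now bore_3.

```bash
python3 -m creep '{"translation":[[0.3,-0.2,-4],[0,0,-4],[0,0,-3],[0,0,-1],[0,0,0]],"spin":[0,0,0,0,0],"gripper":[0,0,0,0,0]}'
python3 -m creep '{"translation":[[0,0,-1],[0,0,-1],[0,0,-1],[0,0,0]],"spin":[0,0,0,0],"gripper":[0,0,0,0]}'
```

```text
t: 13.5
eef_pos: [0.5306, -0.2271, 0.1133]
ee_rot: [-3.141, 0.001, 0.192]
force: [-0.5, -1.0, -4.7]
width: 0.0213
gripper_force: 25.0
t: 13.9
eef_pos: [0.5308, -0.2271, 0.1104]
ee_rot: [-3.141, -0.0, 0.192]
force: [0.7, 1.7, -3.7]
width: 0.022
gripper_force: 25.0
```

```bash
python3 -m creep '{"translation":[[0,0.1,-2],[0,0,-2],[0,0,-2],[0,0,-2],[0,0,0]],"spin":[0,0,0,0,0],"gripper":[0,0,0,0,0]}'
python3 -m creep '{"translation":[[0,0,-1],[0,0,-1],[0,0,-1],[0,0,-1],[0,0,-1],[0,0,0]],"spin":[0,0,0,0,0,0],"gripper":[0,0,0,0,0,0]}'
```

```text
t: 14.4
eef_pos: [0.5306, -0.2271, 0.1021]
ee_rot: [-3.141, 0.001, 0.192]
force: [0.5, 1.6, -4.4]
width: 0.0218
gripper_force: 25.0
t: 15.0
eef_pos: [0.5308, -0.2271, 0.0974]
ee_rot: [-3.142, -0.0, 0.192]
force: [-0.1, 3.0, -3.4]
width: 0.0221
gripper_force: 25.0
```

It passed the 14 mm level freely, so bore_3 is the deep one. The collar should seat at TCP ≈ 87.4.

```bash
python3 -m creep '{"translation":[[0,0.1,-2],[0,0,-2],[0,0,-2],[0,0,-1],[0,0,-1],[0,0,0]],"spin":[0,0,0,0,0,0],"gripper":[0,0,0,0,0,0]}'
python3 -m creep '{"translation":[[0,0,-1],[0,0,-1],[0,0,-1],[0,0,0]],"spin":[0,0,0,0],"gripper":[0,0,0,0]}'
```

```text
t: 15.6
eef_pos: [0.5306, -0.2271, 0.0893]
ee_rot: [-3.142, 0.0, 0.192]
force: [0.1, 1.3, -3.3]
width: 0.0218
gripper_force: 25.0
t: 16.0
eef_pos: [0.5308, -0.2271, 0.0876]
ee_rot: [3.141, -0.0, 0.193]
force: [-3.5, 4.2, 7.6]
width: 0.0221
gripper_force: 25.0
```

The collar is seated. Release slowly, then retreat straight up.

```bash
python3 -m creep '{"translation":[[0,0,0.8],[0,0,0],[0,0,0],[0,0,0],[0,0,0],[0,0,0],[0,0,0],[0,0,0]],"spin":[0,0,0,0,0,0,0,0],"gripper":[0.3,0.4,0.6,0.8,1,1,1,1]}'
python3 -m creep '{"translation":[[0,0,10],[0,0,25],[0,0,35],[0,0,35],[-20,45,0],[-25,50,0],[-25,50,0],[-25,50,0]],"spin":[0,0,0,0,0,0,0,0],"gripper":[1,1,1,1,1,1,1,1]}'
python3 -m creep '{"translation":[[-20,50,0],[0,50,0],[0,50,0],[0,50,0],[0,40,0],[0,0,0],[0,0,0]],"spin":[0,0,0,0,0,0,0],"gripper":[1,1,1,1,1,1,1]}'
python3 - <<'E'
from h import *
from station import cams
o=[]
for n in("top","side"):
    f=cams.grab_frame(n)
    u,v=np.round(proj(f,(.53,-.2,.08))).astype(int);w=30
    o.append(cv2.resize(f["img"][v-w:v+w,u-w:u+w,::-1],(390,390),interpolation=cv2.INTER_CUBIC))
    for z in(.125,.137):print(n,z,(proj(f,(.5306,-.2271,z))-[u-w,v-w])*6.5)
cv2.imwrite("pics/c3.png",np.hstack(o))
E
```

```text
t: 16.8
eef_pos: [0.5308, -0.2271, 0.0873]
ee_rot: [3.142, 0.0, 0.192]
force: [-1.0, 0.2, -0.5]
width: 0.0767
gripper_force: 0.0
t: 17.6
eef_pos: [0.4428, -0.0467, 0.1932]
ee_rot: [-3.142, -0.001, 0.191]
force: [0.4, 1.9, 0.2]
width: 0.0873
gripper_force: 0.0
t: 18.3
eef_pos: [0.4249, 0.1894, 0.1928]
ee_rot: [-3.142, -0.0, 0.194]
force: [-0.9, -1.2, -0.1]
width: 0.0873
gripper_force: 0.0
top 0.125 [297.60135152 175.62875247]
top 0.137 [306.26268577 171.55875415]
side 0.125 [241.90584464  72.83328855]
side 0.137 [245.16532263  47.35407962]
```

View pics/c3.png

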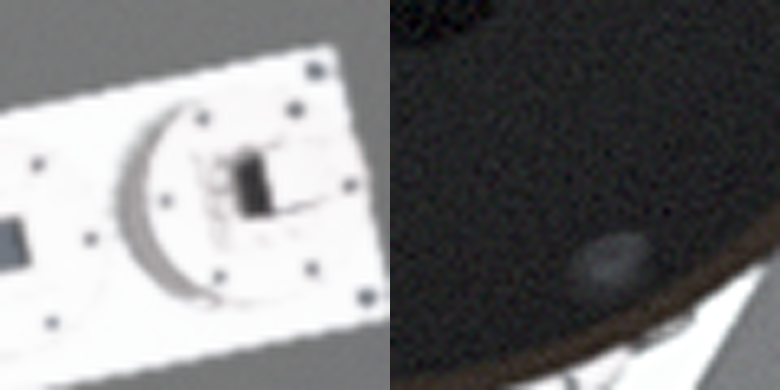

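The top crop shows the gauge upright in bore_3. Its grip top is near crop px (300,176), against (298,176) predicted for fully seated and (306,172) for 12 mm high. The side view is blocked by the arm, but the seating height (TCP 87.6) agrees.

```bash
python3 -c "
from station import arm
print(arm.job_done())"
```

```text
the job is handed in; nothing more can be done
None
```

The square gauge stands released in bore_3 with its collar down on the face; bore_1 and bore_2 both stopped it at 14 mm, the round gauge was left in the stand, and the job was handed in at about 18 s.

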